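# Tighten the strap-clamp nut with the winged box key

## Robot

A 6-joint arm with a two-finger parallel gripper is mounted at the origin on the work surface. World frame = base frame: x ahead of the robot, y to its left, z up, the work surface at z = 0. Lengths are in m, angles in rad, forces in N, time in s.
With the tool pointing down it reaches from about 0.25 to 0.725 m from the base axis. Payload 4 kg.
Tool frame: the origin (TCP) lies on the centre line of the jaws, within the pads' length; the fingertips stand 17 mm ahead of it and the grasp point (between the pads) lies 2 mm behind it; z points along the fingers, y is the line along which they close (so a half turn about z gives the same grasp; the last joint's range is limited). The gripper opens to 85 mm and grips with 20 to 120 N. Pads are 22 mm wide; open, the fingers measure 114 mm over their backs; the gripper's body (76 mm by 85 mm) begins 54 mm behind the grasp point. The pads swing forward as they close: fully open they stand 13 mm farther back than shut.
Start: joints at [1.278, 0.241, 0.005, 1.335, 0, 1.571], TCP at [0.144, 0.479, 0.248] pointing down, gripper open.
Joint ranges: [-2.72, 2.72], [-1.05, 1.87], [-1.09, 1.28], [-1.99, 2.15], [-1.42, 1.44], [-3.14, 3.14]. Speed limits (rad/s): [2.79, 2.79, 3.14, 3.14, 3.14, 3.14].

## Interface

Orientations are given as a unit quaternion [x, y, z, w].
In Python, from workcell import bot, camera, get_calibration gives the robot as it stands.
- The arm moves only by the tool apply_moves, never from a script. Its argument "steps" is a list of rows, each a list of 3 entries, a list of its own where there are three numbers: the shift along the tool's x, y, z as a fraction of full scale, then the turn, a rotation vector about the tool's x, y, z as a fraction of full scale, then the opening, from 0 (shut) to 1 (fully open). A call has exactly 8 rows; each row shifts and turns the commanded pose from where the row before left it, along the tool's axes as they then stand; what a row does not reach is not made up. Full scale, the value 1, is 20 cm for a shift and pi rad for a turn. A row lasts 1/12 s, in which the tool goes at most 41.7 mm and 7.16 degrees, less where a joint would pass 70% of its speed; a pose out of reach is approached as far as the arm can. A call with a number of a shift or a turn outside -1 to 1 is refused whole. A call with a gripper value outside its range is refused whole. The fingers move at their own pace and stop on an object; the grip force is fixed at half the most. Time passes only in rows, so rows that do not move let the fingers close, or fill a call up. It gives the time, the measured TCP pose, the force, the opening and the grip force at its end, in the units of the state.
- bot.get_obs(): the state, without advancing time (a new reading comes with each control period).
- camera(name): name is "scene" or "side" or "wrist"; returns (picture, depth): 384x512x3 uint8, red, green, blue; 384x512 float32, m along the optical axis (not along the pixel's ray), 0 where there is no reading.
- get_calibration(name): a dict with "fov_y" (degrees; the focal length in pixels is half the picture's height over the tangent of half this angle, whatever the lens; pixels are square), "cx", "cy" (the principal point, pixels), "rvec" (rotation vector, rad) and "tvec" (3), from world to camera coordinates, as OpenCV has them. Camera axes: x right, y down, z forward; pixel columns grow to the right and rows downward; lengths in m; the calibration is good to about 2 mm. A picture is of the moment at which its call begins: read the wrist's pose just before it. get_calibration takes no time and is no camera call; for the wrist camera it gives the pose at the moment of the call.
- bot.job_done(): hands the job in; it is judged then, once.
The state is a dict: "clock": time; "joint_pos": joint angles; "joint_vel": joint speeds; "tau": joint torques, N m; "eef_pos": TCP position; "tool_rot": TCP orientation; "ft_force": force on the tool from outside, world axes, zero at the start; "ft_torque": the same for the moment, N m; "grip_width": finger opening in m; "grasp_force": force on a finger pad.
Only numpy, scipy, OpenCV 4.12 (cv2) and the standard library are available. Lean on these libraries where they do the work, as an engineer would, in place of code of your own. Each camera call takes 0.05 s, during which the arm holds its last target. There are 200 camera calls.

## Task

The brass work on the clamping fixture is still loose. Take the larger of the two winged box keys, set it on the hex nut in the middle of the clamp strap, press and feel round with it until it drops fully home over the nut, then turn it clockwise (seen from above) until the nut comes up against its stop. Leave the key standing on the nut, fully home, and do not knock over the smaller key.

Things in the scene. Friction and masses are not known exactly. Their poses are not given: they have to be found in the camera images.
- key_grip (a point): Centre of the wing of the larger winged box key (to be used): bare steel, 0.4 kg, loose, upright on the bench on its open hexagonal mouth, 106 mm tall. The wing is flat, 56 mm wide (own x), 12 thick (own y), 38 tall. This point is on the key's axis, 87 mm above its bottom; z up. The two keys' places are exchanged at random. Play on the nut: about 0.15 rad either side.
- key_foot (a point): Centre of the larger key's open bottom end, same axes as key_grip. Lower 40 mm of the key: hexagonal tube, 49 mm across flats outside, 39 inside, bore 40 mm deep; two opposite flats face own +x and -x. Above: round collar 49 mm wide to 45 mm up, neck 22 mm in diameter to 68 mm, then the wing.
- smallkey_grip (a point): Centre of the wing of the smaller winged key, not to be used (28 mm across flats inside, 36 mm outside, 86 mm tall, wing 44 x 10 x 30 mm), loose, standing upright; this point is 71 mm above its bottom.
- fixture: Clamping fixture, fixed to the bench: dark steel base plate 220 (x) x 150 (y) x 14 mm, origin at the centre of its underside. On it a brass work block and a steel heel block, bridged by a flat steel strap 185 x 64 mm, its top 48 mm up. On the strap's middle a round steel washer, 60 mm in diameter, 3 mm thick; on that the hex nut.
- seat (a point): Centre of the washer's top, on the nut's axis, 51 mm above the bench; the key's bottom is here when fully home. Above this point: nut hexagon 36 mm across flats to 22 mm, cone of 36 to 29 mm diameter to 27 mm, stud 22 mm in diameter to 32 mm. The key rests 22 mm up on the nut's corners until the hexagons agree within a few degrees. Axes as the fixture's, not the nut's.
- nut (a joint): How far the hex nut is turned, rad, growing clockwise seen from above, 0 to its stop at 0.7; starts between 0 and 0.12. The nut is stiff (about 0.3 N m) and stays where it is left. The direction of its hexagon in the room is random, not told by this joint nor by the fixture: feel for it (or look).
Not all that is in view belongs to the job. Leave any green or pink look-alike of the part that bears key_grip alone. What is shaped like the part that bears smallkey_grip but pink is not meant.

How it is judged:
On the way:
1. the larger key is fully home over the nut, upright (z of key_foot in the frame of seat between -0.004 and 0.005 m and horizontal distance between key_foot and seat below 0.006 m and angle between key_foot's own z axis and vertical below 0.1 rad), for 0.2 s.
At the end, for the whole second after the job is handed in: The nut is turned to its stop (more than 0.62 of 0.7 rad), the larger key stands released and at rest, fully home on the nut (bottom within 5 mm of the washer, centred within 6 mm, upright within 0.1 rad), and the smaller key still stands upright (within 0.2 rad) (all of step 1 and value of joint nut above 0.62 rad and linear speed of key below 0.02 m/s and angle between smallkey_grip's own z axis and vertical below 0.2 rad); the robot touches nothing.
It fails at once if the smaller key is knocked over (angle between smallkey_grip's own z axis and vertical above 0.5 rad).
It also fails if it takes over 48 s, if anything falls off the work surface, if the arm or the gripper's body presses on something with over 40 N, if the wrist force passes 120 N, or if a joint passes its speed limit or range.

## Working session

There is one attempt and no reset: what is moved stays moved. The work goes in short steps, Python scripts to look and compute and a tool call to move; the robot and the scene stay as the last step left them, time stands still between calls to the robot, and variables do not carry over. Pictures are saved under pics/ and viewed, at most 10 in all, crops included, and the job is handed in when it is done.

Besides the shell and the picture viewer there is one more tool, called by a JSON object that holds its "method" and its "body". apply_moves: Moves the arm, as the interface text tells. Its arguments: {"type":"object","properties":{"steps":{"type":"array"}},"required":["steps"]}

```bash
mkdir -p pics; ls; cat > h.py <<'E'
import numpy as np, cv2
from workcell import bot, camera, get_calibration
from scipy.spatial.transform import Rotation as R
def shot(n):
    c=get_calibration(n); p,d=camera(n); return p,d,c
def cloud(d,c):
    f=d.shape[0]/2/np.tan(np.radians(c["fov_y"])/2)
    v,u=np.mgrid[:d.shape[0],:d.shape[1]]
    P=np.dstack([(u-c["cx"])/f*d,(v-c["cy"])/f*d,d])
    Rm=cv2.Rodrigues(np.array(c["rvec"],float))[0]
    W=(P-np.array(c["tvec"]).reshape(3))@Rm
    W[d<=0]=np.nan
    return W
E
python3 - <<'E'
from h import *
ims=[]
for n in ["scene","side"]:
    p,d,c=shot(n); np.savez(f"{n}.npz",p=p,d=d,W=cloud(d,c)); 
    ims.append(p)
    cv2.imwrite(f"pics/{n}.png",p[:,:,::-1])
s=bot.get_obs();print({k:np.round(v,3) for k,v in s.items()})
E
```

```text
pics
{'clock': np.float64(0.1), 'joint_pos': array([ 1.278,  0.241,  0.004,  1.335, -0.   ,  1.571]), 'joint_vel': array([-0.001, -0.002,  0.003,  0.002, -0.   , -0.001]), 'tau': array([ 0.0000e+00, -3.7314e+01,  2.5301e+01,  1.1000e-02,  0.0000e+00,
        0.0000e+00]), 'eef_pos': array([0.144, 0.478, 0.247]), 'tool_rot': array([ 0.146,  0.989, -0.001, -0.   ]), 'ft_force': array([ 1.236,  0.341, -0.085]), 'ft_torque': array([-0.019,  0.065, -0.015]), 'grasp_force': np.float64(0.0), 'grip_width': np.float64(0.085)}
```

View pics/scene.png

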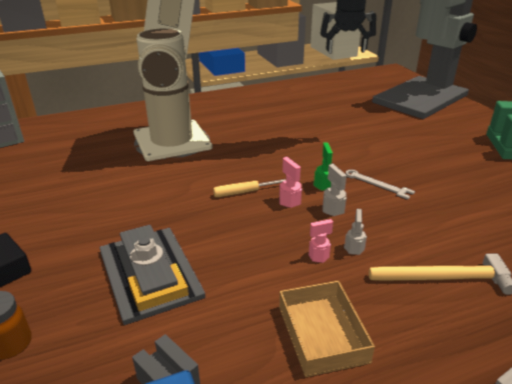

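View pics/side.png

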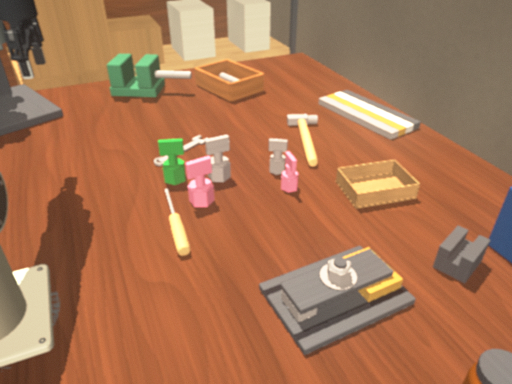

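Steel keys in scene: (335,192), the taller one, and (356,235), the smaller. Look-alikes: green (323,168), pink large (290,183), pink small (320,242). The nut is at (145,243). I choose the steel key at (335,192) and will measure it and check it in a crop.

```bash
python3 - <<'E'
from h import *
def seg(W,p,c,r,zmin,zmax=.13,grey=True):
    m=(np.hypot(W[...,0]-c[0],W[...,1]-c[1])<r)&(W[...,2]>zmin)&(W[...,2]<zmax)
    if grey: m&=(np.ptp(p.astype(int),axis=2)<35)
    return m
D={n:np.load(n+".npz") for n in["scene","side"]}
S=D["scene"]
for nm,uv in dict(big=(335,205),small=(356,243),nut=(145,240),green=(323,180),pinkL=(290,195),pinkS=(320,250)).items():
    W=S["W"]; c=W[uv[1],uv[0]]; print(nm,np.round(c,3))
    if nm in("big","small","nut"):
        for n in D:
            W=D[n]["W"];p=D[n]["p"]
            for lo,hi in ([(.072,.105),(.005,.045)] if nm!="nut" else [(.055,.09),(.04,.0525)]):
                m=seg(W,p,c,.055,lo,hi); q=W[m]
                if len(q)>8:
                    (cx,cy),(w,h),a=cv2.minAreaRect(q[:,:2].astype(np.float32))
                    print("  ",n,lo,len(q),"mean",np.round(q.mean(0),3),"rect",np.round([cx,cy,w,h],3),round(a),"zmax",q[:,2].max().round(3))
p=D["scene"]["p"][130:280,260:430]; q=D["side"]["p"][115:225,140:320]
cv2.imwrite("pics/crop.png",np.vstack([cv2.resize(p,(400,353)),cv2.resize(q,(400,244))])[:,:,::-1])
E
```

```text
big [0.517 0.252 0.029]
   scene 0.072 240 mean [0.5   0.258 0.088] rect [0.494 0.259 0.059 0.016] 5 zmax 0.105
   scene 0.005 352 mean [0.509 0.252 0.027] rect [0.499 0.259 0.05  0.047] 51 zmax 0.045
   side 0.072 21 mean [0.491 0.261 0.104] rect [0.487 0.26  0.011 0.048] 83 zmax 0.105
   side 0.005 55 mean [0.499 0.248 0.028] rect [0.492 0.257 0.035 0.044] 63 zmax 0.045
small [0.651 0.223 0.029]
   scene 0.072 48 mean [0.648 0.221 0.081] rect [0.641 0.223 0.01  0.029] 73 zmax 0.087
   scene 0.005 332 mean [0.644 0.223 0.026] rect [0.64  0.225 0.039 0.028] 43 zmax 0.045
   side 0.072 23 mean [0.631 0.229 0.085] rect [0.633 0.228 0.009 0.034] 62 zmax 0.087
nut [ 0.55  -0.175  0.084]
   scene 0.055 376 mean [ 0.557 -0.178  0.073] rect [ 0.553 -0.177  0.033  0.036] 2 zmax 0.086
   scene 0.04 700 mean [ 0.565 -0.18   0.049] rect [ 0.55  -0.178  0.109  0.064] 3 zmax 0.052
   side 0.055 254 mean [ 0.541 -0.183  0.077] rect [ 0.543 -0.182  0.032  0.035] 62 zmax 0.085
   side 0.04 1198 mean [ 0.546 -0.186  0.048] rect [ 0.55  -0.179  0.109  0.065] 3 zmax 0.052
green [0.408 0.281 0.027]
pinkL [0.448 0.172 0.034]
pinkS [0.644 0.144 0.031]
```

View pics/crop.png

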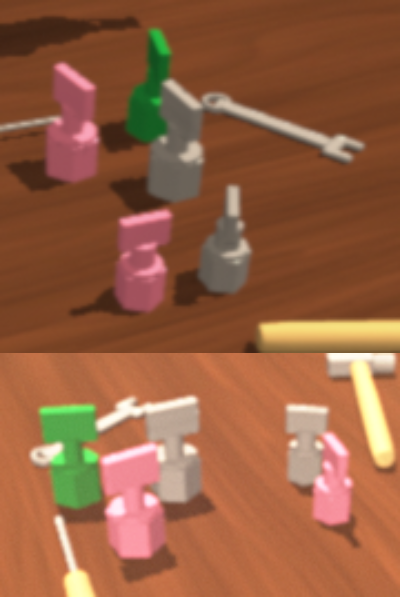

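The crop confirms it: the large steel key is the taller grey one (335,192), z max 105 mm. The small key is at (0.64, 0.225) and the nut at about (0.55, -0.179). I'm going above the large key.

{"method": "apply_moves", "body": {"steps": [[[-0.181, -0.049, 0], [0, 0, 0], 1], [[-0.181, -0.049, 0], [0, 0, 0], 1], [[-0.181, -0.049, 0], [0, 0, 0], 1], [[-0.181, -0.049, 0], [0, 0, 0], 1], [[-0.181, -0.049, 0], [0, 0, 0], 1], [[-0.181, -0.049, 0], [0, 0, 0], 1], [[-0.181, -0.049, 0], [0, 0, 0], 1], [[-0.181, -0.049, 0], [0, 0, 0], 1]]}}

```text
clock: 0.77
eef_pos: [0.4001, 0.3186, 0.2479]
tool_rot: [0.146, 0.989, -0.0, -0.0]
ft_force: [-0.2, 1.0, 0.2]
grip_width: 0.0854
grasp_force: 0.0
```

{"method": "apply_moves", "body": {"steps": [[[-0.181, -0.049, 0], [0, 0, 0], 1], [[-0.181, -0.049, 0], [0, 0, 0], 1], [[-0.181, -0.049, 0], [0, 0, 0], 1], [[0, 0, 0], [0, 0, -0.031], 1], [[0, 0, 0], [0, 0, -0.031], 1], [[0, 0, 0], [0, 0, -0.031], 1], [[0, 0, 0], [0, 0, 0], 1], [[0, 0, 0], [0, 0, 0], 1]]}}

```text
clock: 1.43
eef_pos: [0.4943, 0.2604, 0.2478]
tool_rot: [0.002, 1.0, -0.0, -0.0]
ft_force: [-0.1, -0.7, -0.2]
grip_width: 0.0853
grasp_force: 0.0
```

```bash
cat >> h.py <<'E'
def st():
    s=bot.get_obs(); Rm=R.from_quat(s["tool_rot"]).as_matrix()
    print("t",round(float(s["clock"]),2),"pos",np.round(s["eef_pos"],4),"yaw_y",np.degrees(np.arctan2(Rm[1,1],Rm[0,1])).round(1),"z",np.round(Rm[:,2],3),"F",np.round(s["ft_force"],1),"M",np.round(s["ft_torque"],2),"w",round(float(s["grip_width"]),4),"g",round(float(s["grasp_force"]),1),"q6",round(float(s["joint_pos"][5]),2))
    return s,Rm
E
python3 - <<'E'
from h import *
st()
p,d,c=shot("wrist"); W=cloud(d,c); np.savez("w1.npz",p=p,d=d,W=W)
cv2.imwrite("pics/w1.png",p[:,:,::-1])
m=(np.hypot(W[...,0]-.494,W[...,1]-.259)<.045)&(W[...,2]>.095)&(W[...,2]<.112)
q=W[m]; print(len(q),q.mean(0),cv2.minAreaRect(q[:,:2].astype(np.float32)))
E
```

```text
t 1.43 pos [0.4943 0.2604 0.2478] yaw_y 89.8 z [-0.001 -0.001 -1.   ] F [-0.1 -0.7 -0.2] M [ 0.01  0.06 -0.04] w 0.0853 g 0.0 q6 0.49
845 [0.49155558 0.26459328 0.10578136] ((0.4927893280982971, 0.26463404297828674), (0.05564585328102112, 0.012017568573355675), 1.7562564611434937)
```

View pics/w1.png

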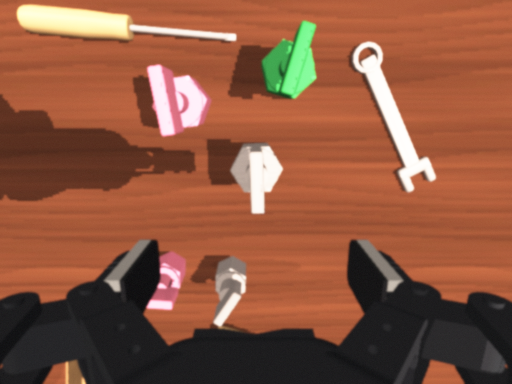

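The wrist view shows the large steel key's wing at (257,180), well clear of its neighbours. Its centre is (0.493, 0.264), turned +1.8°. Descending and gripping.

{"method": "apply_moves", "body": {"steps": [[[0.008, 0.018, 0], [0, 0, -0.011], 1], [[0, 0, 0.155], [0, 0, 0], 1], [[0, 0, 0.155], [0, 0, 0], 1], [[0, 0, 0.155], [0, 0, 0], 1], [[0, 0, 0.155], [0, 0, 0], 1], [[0, 0, 0.155], [0, 0, 0], 1], [[0, 0, 0.039], [0, 0, 0], 1], [[0, 0, 0], [0, 0, 0], 0]]}}

```text
clock: 2.15
eef_pos: [0.4905, 0.2633, 0.0829]
tool_rot: [-0.017, 1.0, -0.002, -0.003]
ft_force: [-0.6, 0.0, -0.2]
grip_width: 0.0755
grasp_force: 0.0
```

{"method": "apply_moves", "body": {"steps": [[[0, 0, 0], [0, 0, 0], 0], [[0, 0, 0], [0, 0, 0], 0], [[0, 0, 0], [0, 0, 0], 0], [[0, 0, 0], [0, 0, 0], 0], [[0, 0, 0], [0, 0, 0], 0], [[0, 0, 0], [0, 0, 0], 0], [[0, 0, 0], [0, 0, 0], 0], [[0, 0, 0], [0, 0, 0], 0]]}}

```text
clock: 2.82
eef_pos: [0.4942, 0.2643, 0.0875]
tool_rot: [-0.017, 1.0, 0.0, 0.002]
ft_force: [-0.7, -1.9, 6.7]
grip_width: 0.0168
grasp_force: 58.5
```

```bash
python3 -c "
from h import *
st()"
```

```text
t 2.82 pos [0.4942 0.2643 0.0875] yaw_y 91.9 z [ 0.004  0.001 -1.   ] F [-0.7 -1.9  6.7] M [-0.37  0.07  0.01] w 0.0168 g 58.5 q6 0.46
```

{"method": "apply_moves", "body": {"steps": [[[0, 0, -0.02], [0, 0, 0], 0], [[0, 0, -0.03], [0, 0, 0], 0], [[0, 0, -0.1], [0, 0, 0], 0], [[0, 0, -0.15], [0, 0, 0], 0], [[0, 0, -0.15], [0, 0, 0], 0], [[0, 0, -0.15], [0, 0, 0], 0], [[0, 0, -0.15], [0, 0, 0], 0], [[0, 0, 0], [0, 0, 0], 0]]}}

```text
clock: 3.48
eef_pos: [0.4954, 0.2657, 0.2424]
tool_rot: [-0.017, 1.0, 0.003, 0.005]
ft_force: [1.5, 1.7, -2.5]
grip_width: 0.0168
grasp_force: 59.1
```

```bash
python3 - <<'E'
from h import *
s,_=st()
p,d,c=shot("wrist"); W=cloud(d,c); np.savez("w2.npz",p=p,d=d,W=W)
p2,d2,c2=shot("scene"); W2=cloud(d2,c2)
T=s["eef_pos"]
for w,lo,hi in((W2,-.1,-.045),(W2,-.012,.03),(W2,-.1,.03),(W,-.05,.1)):
    m=(np.hypot(w[...,0]-T[0],w[...,1]-T[1])<.045)&(w[...,2]-T[2]>lo)&(w[...,2]-T[2]<hi); q=w[m]
    print(len(q), q.mean(0),q.min(0),q.max(0))
f=c2; P=cv2.projectPoints(T.reshape(1,3),np.array(c2["rvec"]),np.array(c2["tvec"]),np.array([[192/np.tan(np.radians(c2["fov_y"]/2)),0,c2["cx"]],[0,192/np.tan(np.radians(c2["fov_y"]/2)),c2["cy"]],[0,0,1]]),None)[0].ravel().astype(int)
u,v=P; cr=p2[max(v-50,0):v+70,u-60:u+60]
cv2.imwrite("pics/w2.png",np.hstack([p[:,:,::-1],cv2.resize(cr,(280,384*280//280))[:,:,::-1]]))
E
```

```text
t 3.48 pos [0.4954 0.2657 0.2424] yaw_y 91.9 z [ 0.01   0.006 -1.   ] F [ 1.5  1.7 -2.5] M [ 0.1  -0.18  0.04] w 0.0168 g 59.1 q6 0.46
552 [0.50840569 0.25441104 0.17797496] [0.46843055 0.23408352 0.15200362] [0.52148488 0.28737408 0.19738313]
493 [0.50505666 0.26026442 0.25323598] [0.48251665 0.22396464 0.23047161] [0.52333187 0.30557751 0.272398  ]
1252 [0.50627545 0.25740744 0.21317376] [0.46843055 0.22396464 0.15200362] [0.52333187 0.30557751 0.272398  ]
43775 [0.48654456 0.26509476 0.28516631] [0.46567687 0.22073459 0.19241547] [0.51896916 0.31069607 0.32547385]
```

View pics/w2.png

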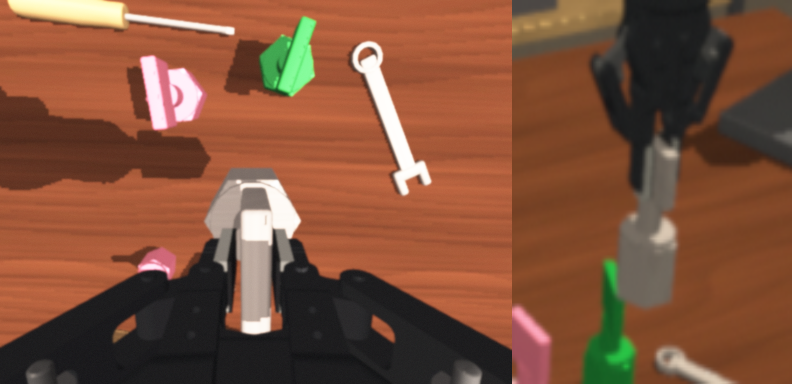

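The key is held upright in the jaws, wing at (256,260) and hexagon behind it. Next I carry it near the nut, offset so the wrist camera can see the nut.

{"method": "apply_moves", "body": {"steps": [[[-0.02, -0.1, 0], [0, 0, 0], 0], [[-0.042, -0.185, 0], [0, 0, 0], 0], [[-0.042, -0.185, 0], [0, 0, 0], 0], [[-0.042, -0.185, 0], [0, 0, 0], 0], [[-0.042, -0.185, 0], [0, 0, 0], 0], [[-0.042, -0.185, 0], [0, 0, 0], 0], [[-0.042, -0.185, 0], [0, 0, 0], 0], [[-0.042, -0.185, 0], [0, 0, 0], 0]]}}

```text
clock: 4.25
eef_pos: [0.5636, -0.0142, 0.2324]
tool_rot: [-0.017, 1.0, 0.0, -0.003]
ft_force: [0.7, 1.3, -4.2]
grip_width: 0.0169
grasp_force: 59.1
```

{"method": "apply_moves", "body": {"steps": [[[-0.042, -0.185, 0], [0, 0, 0], 0], [[-0.042, -0.185, 0], [0, 0, 0], 0], [[-0.042, -0.185, 0], [0, 0, 0], 0], [[-0.042, -0.185, 0], [0, 0, 0], 0], [[-0.042, -0.185, 0], [0, 0, 0], 0], [[-0.02, -0.09, 0], [0, 0, 0], 0], [[0, 0, 0], [0, 0, 0], 0], [[0, 0, 0], [0, 0, 0], 0]]}}

```text
clock: 4.92
eef_pos: [0.6165, -0.2148, 0.2315]
tool_rot: [-0.016, 1.0, 0.001, -0.003]
ft_force: [0.3, 1.2, -3.7]
grip_width: 0.017
grasp_force: 59.0
```

```bash
python3 - <<'E'
from h import *
s,Rm=st()
p,d,c=shot("wrist"); W=cloud(d,c); np.savez("w3.npz",p=p,d=d,W=W,T=s["eef_pos"],Rm=Rm)
cv2.imwrite("pics/w3.png",p[:,:,::-1])
m=(np.hypot(W[...,0]-.55,W[...,1]+.179)<.035)
for lo,hi in((.06,.0755),(.0705,.0755),(.0815,.086),(.0495,.0525)):
    q=W[m&(W[...,2]>lo)&(W[...,2]<hi)]
    if len(q)>10: print(lo,len(q),q.mean(0).round(4),cv2.minEnclosingCircle(q[:,:2].astype(np.float32)))
E
```

```text
t 4.92 pos [ 0.6165 -0.2148  0.2315] yaw_y 91.8 z [-0.006  0.003 -1.   ] F [ 0.3  1.2 -3.7] M [ 0.07 -0.04  0.  ] w 0.017 g 59.0 q6 -0.37
0.06 437 [ 0.5482 -0.1778  0.073 ] ((0.5481564402580261, -0.1758866310119629), 0.020586688071489334)
0.0705 413 [ 0.548  -0.177   0.0736] ((0.5481564402580261, -0.1758866310119629), 0.020586688071489334)
0.0815 508 [ 0.5483 -0.1757  0.0831] ((0.548365592956543, -0.17566460371017456), 0.0108775170519948)
0.0495 1651 [ 0.5479 -0.178   0.0511] ((0.5502059459686279, -0.17899037897586823), 0.03488588705658913)
```

View pics/w3.png

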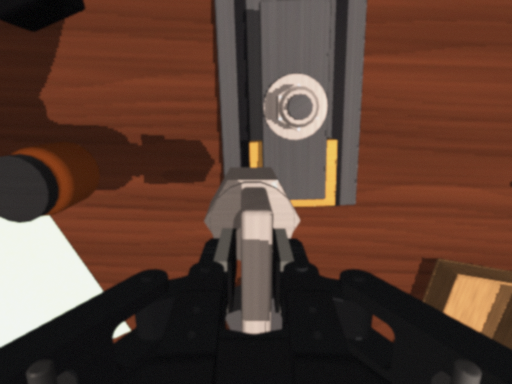

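The nut is at (299,105): round stud, with the hexagon showing around it. Now I'll fit the hexagon's direction and the key's offset in the same image.

```bash
python3 - <<'E'
from h import *
Z=np.load("w3.npz");W=Z["W"];T=Z["T"];p=Z["p"]
c=np.array([.5483,-.1757])
m=(np.hypot(W[...,0]-c[0],W[...,1]-c[1])<.026)&(W[...,2]>.0600)&(W[...,2]<.0765)
q=W[m][:,:2]-c
a=np.degrees(np.arctan2(q[:,1],q[:,0]));r=np.hypot(*q.T)
print([(b,round(1e3*np.percentile(r[(a>=b)&(a<b+15)],95),1)) if ((a>=b)&(a<b+15)).sum()>2 else (b,None) for b in range(-180,180,15)])
# hexagon fit: apothem .018, boundary residual per centre/phase via outer points
from scipy.optimize import minimize
def cost(x,ph):
    e=q-x[:2]
    th=np.radians(ph)+np.arange(6)*np.pi/3
    ap=(e@np.array([np.cos(th),np.sin(th)])).max(1)
    return (np.maximum(ap-.018,0)**2).sum()*1e6+ 1e-1*((np.hypot(*x)*1e3)**2)
for ph in range(0,60,5): 
    o=minimize(cost,[0,0],args=(ph,),method="Nelder-Mead"); print(ph,round(o.fun,2),(o.x*1e3).round(1))
# key: collar / wing points
L=(W-T)
k=(np.abs(L[...,0])<.045)&(np.abs(L[...,1])<.035)
t=L[k&(L[...,2]>.012)&(L[...,2]<.024)&(p.min(2)>120)]
print("wing top",len(t),t.mean(0).round(4),t.min(0).round(4),t.max(0).round(4),cv2.minAreaRect(t[:,:2].astype(np.float32)))
t=L[k&(L[...,2]>-.05)&(L[...,2]<-.038)&(p.min(2)>100)]
print("collar",len(t),t.mean(0).round(4),t.min(0).round(4),t.max(0).round(4))
g=p[60:150,250:350]; cv2.imwrite("pics/n3.png",cv2.resize(g,(600,540),interpolation=cv2.INTER_CUBIC)[:,:,::-1])
E
```

```text
[(-180, np.float64(19.6)), (-165, np.float64(18.0)), (-150, np.float64(17.7)), (-135, np.float64(19.0)), (-120, np.float64(20.1)), (-105, np.float64(18.4)), (-90, np.float64(17.9)), (-75, np.float64(19.4)), (-60, np.float64(20.1)), (-45, np.float64(18.2)), (-30, np.float64(18.0)), (-15, np.float64(19.4)), (0, np.float64(20.3)), (15, np.float64(18.5)), (30, np.float64(18.1)), (45, np.float64(19.4)), (60, np.float64(19.9)), (75, np.float64(18.4)), (90, np.float64(18.3)), (105, np.float64(19.5)), (120, np.float64(20.3)), (135, np.float64(18.4)), (150, np.float64(18.0)), (165, np.float64(19.4))]
0 177.79 [ 0.1 -0.1]
5 179.62 [ 0.1 -0.1]
10 154.27 [ 0.1 -0.1]
15 109.53 [ 0.1 -0.1]
20 59.64 [ 0.1 -0.1]
25 20.27 [ 0.2 -0.1]
30 1.95 [0.2 0. ]
35 0.59 [0.1 0.1]
40 15.37 [0.1 0.1]
45 52.56 [0.1 0. ]
50 102.59 [ 0.1 -0. ]
55 149.2 [ 0.1 -0.1]
wing top 1245 [-0.0114  0.0022  0.0186] [-0.0287 -0.0038  0.0139] [0.0237 0.0086 0.0204] ((-0.0024836305528879166, 0.002450172323733568), (0.052368417382240295, 0.011448528617620468), 1.1980503797531128)
collar 1326 [-0.0131  0.0127 -0.0437] [-0.0264 -0.0216 -0.05  ] [ 0.0071  0.0284 -0.0403]
```

View pics/n3.png

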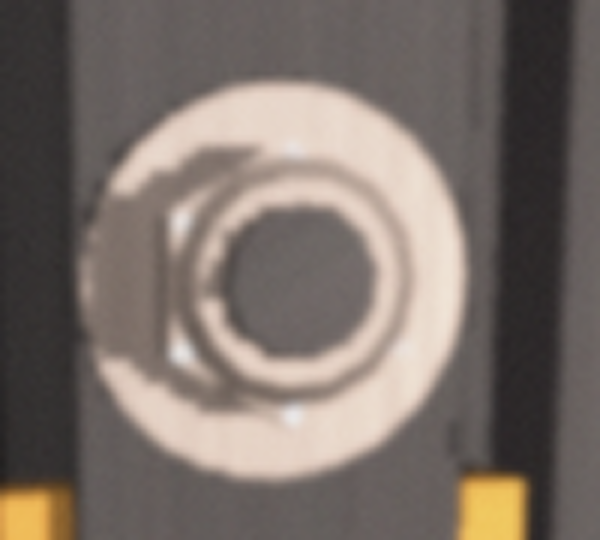

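```bash
cat >> h.py <<'E'
from scipy.optimize import least_squares
def hexr(e,ph,a):
    th=np.radians(ph)+np.arange(6)*np.pi/3
    return (e@np.array([np.cos(th),np.sin(th)])).max(1)-a
def fit(q,c0,f):
    o=least_squares(lambda x:f(q-x),c0,loss="soft_l1",f_scale=.001); return o.x,np.median(np.abs(o.fun))
def rel(names,T,nutc,ph_nut,ph_key,foot,grey=60):
    for n in names:
        p,d,c=shot(n); W=cloud(d,c); g=np.ptp(p.astype(int),axis=2)<grey
        def sel(c,r,lo,hi):
            m=g&(np.hypot(W[...,0]-c[0],W[...,1]-c[1])<r)&(W[...,2]>lo)&(W[...,2]<hi); return W[m][:,:2]
        cyl=lambda a:(lambda e:np.hypot(*e.T)-a)
        for nm,cc,r,lo,hi,f in [("stud",nutc,.016,.079,.082,cyl(.011)),("nuthex",nutc,.026,.054,.0715,lambda e:hexr(e,ph_nut,.018)),
            ("keyhexlo",T,.04,foot+.002,foot+.019,lambda e:hexr(e,ph_key,.0245)),("keyhexhi",T,.04,foot+.021,foot+.038,lambda e:hexr(e,ph_key,.0245)),("neck",T,.03,foot+.048,foot+.066,cyl(.011))]:
            q=sel(cc,r,lo,hi)
            if len(q)>12: x,res=fit(q,np.array(cc[:2],float),f); print(n,nm,len(q),x.round(4),"off",(x-np.array(cc[:2])).round(4),"res",round(res*1e3,2))
E
python3 - <<'E'
from h import *
s,_=st(); T=s["eef_pos"]
rel(["scene","side","wrist"],T,[.5484,-.1757],33,1.8,T[2]-.0875)
E
```

```text
t 4.97 pos [ 0.6166 -0.2136  0.2323] yaw_y 91.9 z [-0.005  0.003 -1.   ] F [ 0.2 -0.2 -4.3] M [ 0.06  0.06 -0.05] w 0.0173 g 59.0 q6 -0.37
scene stud 34 [ 0.548  -0.1776] off [-0.0004 -0.0019] res 1.91
scene nuthex 151 [ 0.5474 -0.1772] off [-0.001  -0.0015] res 0.71
scene keyhexlo 302 [ 0.6142 -0.2155] off [-0.0024 -0.0019] res 0.4
scene keyhexhi 310 [ 0.6144 -0.2149] off [-0.0022 -0.0013] res 0.5
scene neck 101 [ 0.6146 -0.2141] off [-0.002  -0.0005] res 0.54
side stud 30 [ 0.5457 -0.1779] off [-0.0027 -0.0022] res 0.7
side nuthex 192 [ 0.5456 -0.1785] off [-0.0028 -0.0028] res 0.39
side keyhexlo 329 [ 0.6127 -0.216 ] off [-0.0039 -0.0024] res 0.46
side keyhexhi 351 [ 0.6128 -0.2155] off [-0.0038 -0.0019] res 0.42
side neck 162 [ 0.6129 -0.2146] off [-0.0037 -0.001 ] res 0.58
wrist stud 84 [ 0.5486 -0.1752] off [0.0002 0.0005] res 1.94
wrist nuthex 29 [ 0.5483 -0.1755] off [-0.0001  0.0002] res 0.03
wrist keyhexlo 267 [ 0.6159 -0.2128] off [-0.0007  0.0007] res 0.09
wrist keyhexhi 360 [ 0.616  -0.2123] off [-0.0006  0.0013] res 0.1
wrist neck 172 [ 0.6192 -0.2227] off [ 0.0026 -0.0091] res 2.23
```

Relative offset from key foot to nut agrees in all three cameras: (67.1, -38.0) mm, with a small key tilt of about 0.027 rad. The nut flats are at 33° and the key's at 1.8°. I correct the tilt, turn 28.5° clockwise, then go above the nut.

{"method": "apply_moves", "body": {"steps": [[[0, 0, 0], [-0.0086, 0, 0], 0], [[0, 0, 0], [0, 0, 0.032], 0], [[0, 0, 0], [0, 0, 0.032], 0], [[0, 0, 0], [0, 0, 0.032], 0], [[0, 0, 0], [0, 0, 0.032], 0], [[0, 0, 0], [0, 0, 0.031], 0], [[0.13, 0.009, 0.05], [0, 0, 0], 0], [[0.13, 0, 0.05], [0, 0, 0], 0]]}}

```text
clock: 5.78
eef_pos: [0.573, -0.187, 0.2159]
tool_rot: [0.23, 0.973, 0.013, -0.003]
ft_force: [-0.0, -0.7, -4.6]
grip_width: 0.0166
grasp_force: 59.1
```

{"method": "apply_moves", "body": {"steps": [[[0.12, 0, 0.05], [0, 0, 0], 0], [[0, 0, 0.05], [0, 0, 0], 0], [[0, 0, 0], [0, 0, 0], 0], [[0, 0, 0], [0, 0, 0], 0], [[0, 0, 0], [0, 0, 0], 0], [[0, 0, 0], [0, 0, 0], 0], [[0, 0, 0], [0, 0, 0], 0], [[0, 0, 0], [0, 0, 0], 0]]}}

```text
clock: 6.45
eef_pos: [0.5515, -0.1774, 0.197]
tool_rot: [0.231, 0.973, 0.013, -0.003]
ft_force: [0.3, -0.5, -4.4]
grip_width: 0.0167
grasp_force: 59.1
```

```bash
python3 - <<'E'
from h import *
s,Rm=st(); T=s["eef_pos"]; yaw=np.degrees(np.arctan2(Rm[1,1],Rm[0,1]))-90
rel(["scene","side","wrist"],T,[.5484,-.1757],33.5,yaw,T[2]-.0875)
E
```

```text
t 6.45 pos [ 0.5515 -0.1774  0.197 ] yaw_y 63.3 z [ 0.     0.027 -1.   ] F [ 0.3 -0.5 -4.4] M [-0.13  0.06 -0.01] w 0.0167 g 59.1 q6 0.14
scene stud 34 [ 0.5486 -0.1777] off [ 0.0002 -0.002 ] res 1.59
scene nuthex 157 [ 0.5475 -0.1773] off [-0.0009 -0.0016] res 0.71
scene keyhexlo 228 [ 0.5491 -0.1763] off [-0.0025  0.0011] res 0.61
scene keyhexhi 239 [ 0.5493 -0.1762] off [-0.0022  0.0011] res 0.66
scene neck 88 [ 0.5497 -0.1766] off [-0.0019  0.0007] res 0.6
side stud 29 [ 0.5457 -0.1777] off [-0.0027 -0.002 ] res 0.62
side nuthex 190 [ 0.5456 -0.1784] off [-0.0028 -0.0027] res 0.42
side keyhexlo 279 [ 0.5469 -0.1774] off [-0.0046 -0.    ] res 0.44
side keyhexhi 304 [ 0.5471 -0.1774] off [-0.0044 -0.    ] res 0.48
side neck 138 [ 0.5477 -0.1774] off [-0.0039 -0.    ] res 0.45
wrist nuthex 97 [ 0.5485 -0.1753] off [0.0001 0.0004] res 0.08
wrist keyhexlo 284 [ 0.5496 -0.1743] off [-0.002  0.003] res 0.08
wrist keyhexhi 382 [ 0.5499 -0.1744] off [-0.0017  0.003 ] res 0.07
wrist neck 79 [ 0.5503 -0.1744] off [-0.0012  0.003 ] res 0.1
```

{"method": "apply_moves", "body": {"steps": [[[0.003, -0.007, 0], [0, 0, 0], 0], [[-0.0006, -0.0012, 0.05], [0, 0, 0], 0], [[-0.0006, -0.0012, 0.05], [0, 0, 0], 0], [[-0.0004, -0.0007, 0.03], [0, 0, 0], 0], [[-0.0004, -0.0007, 0.03], [0, 0, 0], 0], [[0, 0, 0], [0, 0, 0], 0], [[0, 0, 0], [0, 0, 0], 0], [[0, 0, 0], [0, 0, 0], 0]]}}

```text
clock: 7.27
eef_pos: [0.5498, -0.1781, 0.1646]
tool_rot: [0.231, 0.973, 0.013, -0.003]
ft_force: [0.5, -0.3, -3.8]
grip_width: 0.0169
grasp_force: 59.1
```

```bash
python3 - <<'E'
from h import *
s,Rm=st(); T=s["eef_pos"]; yaw=np.degrees(np.arctan2(Rm[1,1],Rm[0,1]))-90
rel(["scene","side","wrist"],T,[.5484,-.1757],33.5,yaw,T[2]-.0875)
E
```

```text
t 7.27 pos [ 0.5498 -0.1781  0.1646] yaw_y 63.3 z [-0.001  0.027 -1.   ] F [ 0.5 -0.3 -3.8] M [-0.08  0.    0.02] w 0.0169 g 59.1 q6 0.14
scene nuthex 146 [ 0.5475 -0.1772] off [-0.0009 -0.0015] res 0.65
scene keyhexlo 216 [ 0.5472 -0.1771] off [-0.0026  0.001 ] res 0.67
scene keyhexhi 214 [ 0.5476 -0.1769] off [-0.0022  0.0012] res 0.62
scene neck 82 [ 0.548  -0.1768] off [-0.0018  0.0013] res 0.59
side nuthex 170 [ 0.5457 -0.1785] off [-0.0027 -0.0028] res 0.45
side keyhexlo 263 [ 0.5456 -0.1781] off [-0.0042 -0.    ] res 0.47
side keyhexhi 279 [ 0.5459 -0.1782] off [-0.0039 -0.0001] res 0.43
side neck 126 [ 0.5463 -0.178 ] off [-0.0035  0.    ] res 0.41
wrist keyhexlo 271 [ 0.5485 -0.1752] off [-0.0013  0.0029] res 0.07
wrist keyhexhi 379 [ 0.5488 -0.1752] off [-0.001   0.0029] res 0.08
wrist neck 76 [ 0.5492 -0.1752] off [-0.0006  0.0029] res 0.08
```

Centred to within 0.4 mm. Pressing down now.

{"method": "apply_moves", "body": {"steps": [[[0, -0.0005, 0.02], [0, 0, 0], 0], [[-0.0002, -0.0005, 0.02], [0, 0, 0], 0], [[-0.0002, -0.0005, 0.02], [0, 0, 0], 0], [[0, 0, 0], [0, 0, 0], 0], [[0, 0, 0], [0, 0, 0], 0], [[0, 0, 0], [0, 0, 0], 0], [[0, 0, 0], [0, 0, 0], 0], [[0, 0, 0], [0, 0, 0], 0]]}}

```text
clock: 8.08
eef_pos: [0.5497, -0.1781, 0.1527]
tool_rot: [0.231, 0.973, 0.013, -0.003]
ft_force: [-0.5, -0.2, -3.6]
grip_width: 0.0169
grasp_force: 59.1
```

It has already dropped past the nut's top with no contact force. Continuing down.

{"method": "apply_moves", "body": {"steps": [[[-0.0002, -0.0005, 0.02], [0, 0, 0], 0], [[-0.0002, -0.0005, 0.02], [0, 0, 0], 0], [[-0.0002, -0.0005, 0.02], [0, 0, 0], 0], [[0, 0, 0], [0, 0, 0], 0], [[0, 0, 0.01], [0, 0, 0], 0], [[0, 0, 0], [0, 0, 0], 0], [[0, 0, 0], [0, 0, 0], 0], [[0, 0, 0], [0, 0, 0], 0]]}}

```text
clock: 8.75
eef_pos: [0.5496, -0.1781, 0.1389]
tool_rot: [0.231, 0.973, 0.013, -0.003]
ft_force: [-1.3, -0.6, -1.0]
grip_width: 0.0168
grasp_force: 59.6
```

```bash
python3 - <<'E'
from h import *
s,Rm=st(); T=s["eef_pos"]; yaw=np.degrees(np.arctan2(Rm[1,1],Rm[0,1]))-90
rel(["scene","side"],T,[.5484,-.1757],33.5,yaw,T[2]-.0875)
E
```

```text
t 8.75 pos [ 0.5496 -0.1781  0.1389] yaw_y 63.3 z [-0.     0.027 -1.   ] F [-1.3 -0.6 -1. ] M [-0.07  0.31 -0.01] w 0.0168 g 59.6 q6 0.14
scene nuthex 171 [ 0.5539 -0.1762] off [ 0.0055 -0.0005] res 0.7
scene keyhexlo 206 [ 0.5465 -0.1767] off [-0.0031  0.0014] res 0.62
scene keyhexhi 210 [ 0.5469 -0.1768] off [-0.0026  0.0013] res 0.63
scene neck 72 [ 0.5478 -0.1769] off [-0.0018  0.0012] res 0.76
side keyhexlo 246 [ 0.5445 -0.178 ] off [-0.0051  0.0001] res 0.41
side keyhexhi 258 [ 0.5451 -0.178 ] off [-0.0045  0.0002] res 0.49
side neck 124 [ 0.5456 -0.1781] off [-0.004  0.   ] res 0.42
```

Foot at about 51 mm with light contact: fully home. Turning clockwise.

{"method": "apply_moves", "body": {"steps": [[[0, 0, 0], [0, 0, 0.025], 0], [[0, 0, 0], [0, 0, 0.025], 0], [[0, 0, 0], [0, 0, 0.025], 0], [[0, 0, 0], [0, 0, 0.025], 0], [[0, 0, 0], [0, 0, 0.02], 0], [[0, 0, 0], [0, 0, 0.015], 0], [[0, 0, 0], [0, 0, 0], 0], [[0, 0, 0], [0, 0, 0], 0]]}}

```text
clock: 9.52
eef_pos: [0.5493, -0.1786, 0.1386]
tool_rot: [0.43, 0.903, 0.011, -0.006]
ft_force: [-2.0, -3.2, -0.4]
grip_width: 0.017
grasp_force: 59.9
```

```bash
python3 -c "
from h import *
st()"
```

```text
t 9.52 pos [ 0.5493 -0.1786  0.1386] yaw_y 39.1 z [-0.001  0.026 -1.   ] F [-2.  -3.2 -0.4] M [-0.71  0.52  0.27] w 0.017 g 59.9 q6 0.56
```

{"method": "apply_moves", "body": {"steps": [[[0, 0, 0], [0, 0, 0.025], 0], [[0, 0, 0], [0, 0, 0.025], 0], [[0, 0, 0], [0, 0, 0.02], 0], [[0, 0, 0], [0, 0, 0.015], 0], [[0, 0, 0], [0, 0, 0.01], 0], [[0, 0, 0], [0, 0, 0], 0], [[0, 0, 0], [0, 0, 0], 0], [[0, 0, 0], [0, 0, 0], 0]]}}

```text
clock: 10.18
eef_pos: [0.549, -0.1789, 0.1386]
tool_rot: [0.559, 0.829, 0.01, -0.008]
ft_force: [-3.4, -3.2, 0.1]
grip_width: 0.017
grasp_force: 60.1
```

```bash
python3 -c "
from h import *
st()"
```

```text
t 10.18 pos [ 0.549  -0.1789  0.1386] yaw_y 22.0 z [-0.002  0.025 -1.   ] F [-3.4 -3.2  0.1] M [-0.81  0.65  0.34] w 0.017 g 60.1 q6 0.86
```

{"method": "apply_moves", "body": {"steps": [[[0, 0, 0], [0, 0, 0.01], 0], [[0, 0, 0], [0, 0, 0.01], 0], [[0, 0, 0], [0, 0, 0.01], 0], [[0, 0, 0], [0, 0, 0.01], 0], [[0, 0, 0], [0, 0, 0.005], 0], [[0, 0, 0], [0, 0, 0], 0], [[0, 0, 0], [0, 0, 0], 0], [[0, 0, 0], [0, 0, 0], 0]]}}

```text
clock: 10.85
eef_pos: [0.5488, -0.1789, 0.1386]
tool_rot: [0.616, 0.787, 0.009, -0.009]
ft_force: [-3.7, -3.4, -0.0]
grip_width: 0.017
grasp_force: 60.2
```

```bash
python3 -c "
from h import *
st()"
```

```text
t 10.85 pos [ 0.5488 -0.1789  0.1386] yaw_y 13.9 z [-0.002  0.025 -1.   ] F [-3.7 -3.4 -0. ] M [-0.85  0.78  0.5 ] w 0.017 g 60.2 q6 1.0
```

{"method": "apply_moves", "body": {"steps": [[[0, 0, 0], [0, 0, 0.01], 0], [[0, 0, 0], [0, 0, 0.01], 0], [[0, 0, 0], [0, 0, 0.01], 0], [[0, 0, 0], [0, 0, 0.005], 0], [[0, 0, 0], [0, 0, 0], 0], [[0, 0, 0], [0, 0, 0], 0], [[0, 0, 0], [0, 0, 0], 0], [[0, 0, 0], [0, 0, 0], 0]]}}

```text
clock: 11.52
eef_pos: [0.5487, -0.1791, 0.1387]
tool_rot: [0.658, 0.753, 0.008, -0.009]
ft_force: [-3.8, -3.6, 1.1]
grip_width: 0.0166
grasp_force: 64.9
```

```bash
python3 - <<'E'
from h import *
s,Rm=st(); T=s["eef_pos"]; print("tool x heading",np.degrees(np.arctan2(Rm[1,0],Rm[0,0])))
for n in ["scene","side","wrist"]:
    p,d,c=shot(n); W=cloud(d,c); L=W-T; g=np.ptp(p.astype(int),axis=2)<60
    m=g&(np.hypot(L[...,0],L[...,1])<.045)&(L[...,2]>-.085)&(L[...,2]<-.05)
    q=W[m][:,:2]
    b=min(((lambda f:(np.abs(hexr(q-f[0],ph,.0245)).mean()*1e3,ph,f[0].round(4)))(fit(q,T[:2],lambda e:hexr(e,ph,.0245))) for ph in range(0,60,2)),key=lambda t:t[0])
    print(n,len(q),b)
E
```

```text
t 11.52 pos [ 0.5487 -0.1791  0.1387] yaw_y 7.6 z [-0.003  0.024 -1.   ] F [-3.8 -3.6  1.1] M [-1.02  1.02  0.74] w 0.0166 g 64.9 q6 1.11
tool x heading 97.62700512618053
scene 454 (np.float64(0.711490714048898), 48, array([ 0.5475, -0.1771]))
side 550 (np.float64(0.5338212099680277), 48, array([ 0.5457, -0.1782]))
wrist 545 (np.float64(0.14450212630804615), 48, array([ 0.5488, -0.1753]))
```

Moment has risen to 0.74 N·m and the key lags the tool by about 10°, which suggests the stop. One more push to confirm.

{"method": "apply_moves", "body": {"steps": [[[0, 0, 0], [0, 0, 0.01], 0], [[0, 0, 0], [0, 0, 0.01], 0], [[0, 0, 0], [0, 0, 0.01], 0], [[0, 0, 0], [0, 0, 0], 0], [[0, 0, 0], [0, 0, 0], 0], [[0, 0, 0], [0, 0, 0], 0], [[0, 0, 0], [0, 0, 0], 0], [[0, 0, 0], [0, 0, 0], 0]]}}

```text
clock: 12.33
eef_pos: [0.548, -0.1799, 0.1387]
tool_rot: [0.693, 0.721, 0.007, -0.009]
ft_force: [-5.4, -5.7, 1.6]
grip_width: 0.016
grasp_force: 73.7
```

```bash
cat > ph.py <<'E'
from h import *
s,Rm=st(); T=s["eef_pos"]
for n in ["scene","side","wrist"]:
    p,d,c=shot(n); W=cloud(d,c); L=W-np.array([.5488,-.1775,0]); g=np.ptp(p.astype(int),axis=2)<60
    m=g&(np.hypot(L[...,0],L[...,1])<.045)&(L[...,2]>.054)&(L[...,2]<.089)
    q=W[m][:,:2]
    b=min(((lambda f:(np.abs(hexr(q-f[0],ph,.0245)).mean()*1e3,ph,f[0].round(4)))(fit(q,np.array([.5488,-.1775]),lambda e:hexr(e,ph,.0245))) for ph in np.arange(30,60,1)),key=lambda t:t[0])
    zt=W[...,2][g&(np.hypot(L[...,0],L[...,1])<.035)&(W[...,2]>.145)&(W[...,2]<.165)]
    print(n,len(q),b,"top",np.percentile(zt,98) if len(zt) else None)
E
python3 ph.py
```

```text
t 12.33 pos [ 0.548  -0.1799  0.1387] yaw_y 2.3 z [-0.004  0.022 -1.   ] F [-5.4 -5.7  1.6] M [-1.62  1.64  1.09] w 0.016 g 73.7 q6 1.2
scene 451 (np.float64(0.7392477331543862), np.int64(46), array([ 0.5475, -0.1772])) top 0.15877371915012697
side 549 (np.float64(0.5468959579151347), np.int64(47), array([ 0.5455, -0.1782])) top 0.16413796890262441
wrist 591 (np.float64(0.11569479095406648), np.int64(46), array([ 0.5486, -0.1753])) top 0.16390700320969545
```

The key stays put while the moment reaches 1.09 N·m, so the nut is at its stop. Relieving the twist, then releasing.

{"method": "apply_moves", "body": {"steps": [[[0, 0, 0], [0, 0, -0.02], 0], [[0, 0, 0], [0, 0, -0.02], 0], [[0, 0, 0], [0, 0, -0.012], 0], [[0, 0, 0], [0, 0, 0], 0], [[0, 0, 0], [0, 0, 0], 0], [[0, 0, 0], [0, 0, 0], 0], [[0, 0, 0], [0, 0, 0], 0], [[0, 0, 0], [0, 0, 0], 0]]}}

```text
clock: 13.15
eef_pos: [0.5489, -0.1795, 0.1388]
tool_rot: [0.633, 0.774, 0.009, -0.008]
ft_force: [-3.0, -5.1, 0.3]
grip_width: 0.0162
grasp_force: 62.8
```

```bash
python3 ph.py
```

```text
t 13.15 pos [ 0.5489 -0.1795  0.1388] yaw_y 11.4 z [-0.002  0.024 -1.   ] F [-3.  -5.1  0.3] M [-1.13  0.77 -0.02] w 0.0162 g 62.8 q6 1.04
scene 460 (np.float64(0.7513564174092761), np.int64(49), array([ 0.5476, -0.1771])) top 0.16260584943519857
side 556 (np.float64(0.5512573273596898), np.int64(49), array([ 0.5457, -0.1782])) top 0.16421351291092687
wrist 495 (np.float64(0.150163552980422), np.int64(49), array([ 0.5488, -0.1752])) top 0.16384082933367486
```

{"method": "apply_moves", "body": {"steps": [[[0, 0, 0], [0, 0, 0], 0.3], [[0, 0, 0], [0, 0, 0], 0.6], [[0, 0, 0], [0, 0, 0], 1], [[0, 0, 0], [0, 0, 0], 1], [[0, 0, 0], [0, 0, 0], 1], [[0, 0, 0], [0, 0, 0], 1], [[0, 0, 0], [0, 0, 0], 1], [[0, 0, 0], [0, 0, 0], 1]]}}

```text
clock: 13.97
eef_pos: [0.5496, -0.1778, 0.1385]
tool_rot: [0.633, 0.774, 0.01, -0.009]
ft_force: [0.1, -0.4, 0.0]
grip_width: 0.085
grasp_force: 0.0
```

{"method": "apply_moves", "body": {"steps": [[[0, 0, -0.05], [0, 0, 0], 1], [[0, 0, -0.1], [0, 0, 0], 1], [[0, 0, -0.15], [0, 0, 0], 1], [[0, 0, -0.15], [0, 0, 0], 1], [[0, 0, -0.15], [0, 0, 0], 1], [[0, 0, 0], [0, 0, 0], 1], [[0, 0, 0], [0, 0, 0], 1], [[0, 0, 0], [0, 0, 0], 1]]}}

```text
clock: 14.63
eef_pos: [0.5495, -0.1812, 0.2588]
tool_rot: [0.633, 0.774, 0.01, -0.009]
ft_force: [-0.8, 0.6, -0.4]
grip_width: 0.0855
grasp_force: 0.0
```

```bash
python3 ph.py; python3 - <<'E'
from h import *
p,_,_=shot("scene");q,_,_=shot("side")
cv2.imwrite("pics/end.png",np.hstack([cv2.resize(p[150:350,80:400],(400,250)),cv2.resize(q[100:350,120:440],(400,312))[:250]])[:,:,::-1])
E
```

```text
t 14.63 pos [ 0.5495 -0.1812  0.2588] yaw_y 11.5 z [-0.     0.027 -1.   ] F [-0.8  0.6 -0.4] M [-0.08 -0.03 -0.01] w 0.0855 g 0.0 q6 1.04
scene 458 (np.float64(0.7105931185318483), np.int64(50), array([ 0.5475, -0.1774])) top 0.15863574614453682
side 546 (np.float64(0.47161239134619126), np.int64(50), array([ 0.5455, -0.1784])) top 0.1580739385277905
wrist 143 (np.float64(0.06631887006648847), np.int64(50), array([ 0.5487, -0.1754])) top 0.15839783605400107
```

View pics/end.png

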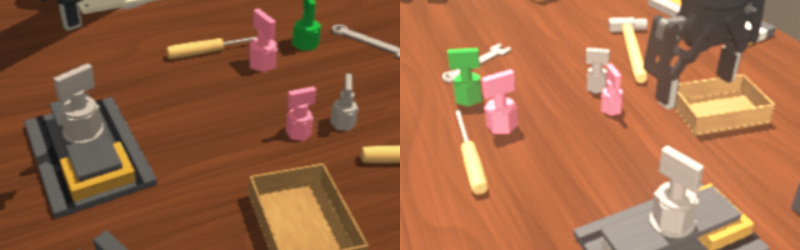

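The key stands on the nut at (78,110) in the left half, top at 158 mm (home expected 157). The small key still stands at (345,105). Handing in.

```bash
python3 -c "
from workcell import bot
print(bot.job_done())"
```

```text
the job is handed in; nothing more can be done
None
```

I handed the job in at about 15 s of the 48 s allowed: the larger key stands released and fully home on the nut, the nut was turned clockwise until it would go no further, and the smaller key is still upright; no verdict came back.

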